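Clamp the shear blank in the filing fixture

ROBOT

A 6-joint arm with a two-finger parallel gripper is mounted at the origin on the work surface; the furniture and walls round the work are solid. World frame = base frame: x ahead of the robot, y to its left, z up, the work surface at z = 0. Lengths are in m, angles in rad, forces in N, time in s.
With the tool pointing down it reaches from about 0.425 to 0.925 m from the base axis. Payload 12.5 kg.
Tool frame: the origin (TCP) lies between the finger pads; the fingertips stand 19 mm ahead of it and the grasp point (between the pads) is the TCP; z points along the fingers, y is the direction in which the jaws open and shut (so a half turn about z gives the same grasp; the last joint's range is limited). The gripper opens to 85 mm and grips with 20 to 120 N. Pads are 22 mm wide; open, the fingers measure 114 mm over their backs; the gripper's body (76 mm by 85 mm) begins 54 mm behind the grasp point. The pads swing forward as they close: fully open they stand 13 mm farther back than shut.
Start: joints at [-0.106, 0.491, 1.559, -0, 1.092, -0.106], TCP at [0.625, 0, 0.25] pointing down, gripper open.
Joint ranges: [-3.1, 3.1], [-0.84, 2.19], [0.05, 2.79], [-1.13, 4.28], [0.06, 2.93], [-2.69, 2.69]. Speed limits (rad/s): [2.22, 2.22, 2.79, 3.14, 3.14, 3.14].

INTERFACE

Orientations are given as a unit quaternion [x, y, z, w].
In Python, from station import ctrl gives the robot as it stands.
- The arm moves only by the shell command python3 -m creep 'ROWS' [OPENING] [FORCE]. ROWS is JSON, a list of rows, each a list of 2 entries, a list of its own where there are three numbers: the shift along the tool's x, y, z in m, then the turn, a rotation vector about the tool's x, y, z in degrees. A call has exactly 5 rows; each row is the pose to reach, as a shift and turn from the pose commanded when the call began, along the tool's axes at that moment; what a row does not reach only later rows make up. A row lasts 1/12 s, in which the tool goes at most 41.7 mm and 7.16 degrees, less where a joint would pass 70% of its speed; a pose out of reach is approached as far as the arm can. A call with a gripper value outside its range is refused whole. OPENING is the closure, from 0 (fully open) to 1 (shut), set as the call begins (- or left out, the last holds). The fingers move at their own pace and stop on an object; FORCE is the grip in N (left out, the last holds). Time passes only in rows, so rows that repeat a pose let the fingers close, or fill a call up. It gives the time, the measured TCP pose, the force and the opening at its end, in the units of the state.
- ctrl.state(): the state, without advancing time (a new reading comes with each control period).
- ctrl.read_camera(name): name is "scene" or "side" or "wrist"; returns a dict with "pixels" (420x560x3 uint8, red, green, blue), "mtx" (3x3 intrinsics, pixels), "xyz" and "orientation" of the camera in the world. Camera axes: x right, y down, z forward; pixel columns grow to the right and rows downward; lengths in m; the calibration is good to about 2 mm. A picture is of the moment at which its call begins. There is no depth.
- ctrl.finish_job(): hands the job in, once; it reports no verdict.
The state is a dict: "clock": time; "joint_pos": joint angles; "qd": joint speeds; "joint_torque": joint torques, N m; "eef_pos": TCP position; "ee_rot": TCP orientation; "ft_force": force on the tool from outside, world axes, zero at the start; "moment": the same for the moment, N m; "opening": finger opening in m.
Only numpy, scipy, OpenCV 4.12 (cv2) and the standard library are available. Lean on these libraries where they do the work, as an engineer would, in place of code of your own. Each camera call takes 0.05 s, during which the arm holds its last target.

TASK

Clamp the forged shear blank in the filing fixture so that it can be filed: push the steel strap round with the back of a finger until it lies over the blank against its stop, and only then press the cam lever at the strap's end fully down. Nothing is to be picked up: leave the blank where it lies on the bed and the other things on the table undisturbed, and finish with the hand clear of everything.

Things in the scene. Friction and masses are not known exactly. Their poses are not given: they have to be found in the camera images.
- fixture: filing fixture fixed to the table, to the right of the vice: a plywood base plate 130x140x14 mm (x, y, z) with a steel bed strip (120x50 mm, its top 20 mm above the table, its centre line along x at y = +13 mm) and four locating pins 27 mm high. Origin: centre of the plate's underside, on the table; z up, x along the bed (away from the robot at yaw 0), y to the left. A stop pin (10 mm thick, 44 mm high) stands at x = +14, y = -27 mm and stops the strap over the bed.
- strap_pivot (a point): vertical axis on which the strap swings, at x = 0, y = -57 mm on the fixture, at the height of the strap's upper face (46 mm above the table). A cap nut 16 mm wide rises 7 mm above it.
- strap_end (a point): point on the strap's centre line, 70 mm from strap_pivot, at the height of its upper face (46 mm). The strap is a flat steel bar 18 mm wide and 82 mm long from the pivot, underside 36 mm, upper face 46 mm above the table; the rubber foot (12 mm wide) hangs below this point to 31 mm, and the cam lever's fork (18 mm wide, its pin 20 mm) stands on it up to 63 mm.
- strap (a joint): swing angle of the strap in rad: 0 = against the stop pin, across the bed along the fixture's +y, the foot over the blank; it grows anticlockwise from above, about 1.57 = parked along the fixture's -x. It starts between 0.75 and 1.5. A stiff pivot: about 0.15 N m moves it, it stays where it is left.
- lever (a joint): cam lever angle in rad: 0 = open, sticking up and outward 46 degrees (0.80 rad) above level, away from the strap's pivot in line with the strap; 0.80 = fully down, level, at its end stop. Its hinge lies across the strap's end, 70 mm from strap_pivot, 56 mm above the table. About 0.13 N m moves it (some 2 to 4 N at the knob), it stays where it is left. It drives the foot down, 5 mm in all; the foot meets the blank after about 3 mm and is sprung. It starts between 0 and 0.1.
- lever_knob (a point): centre of the black ball knob, 18 mm wide, at the lever's free end, 58 mm from the lever's hinge; it moves with the strap and the lever.
- foot: rubber foot 12 mm wide under the strap's end; origin: centre of its underside. It presses on the blank when the lever is down.
- shear_blank: loose forged shear half, 193 mm long, shank up to 15 mm wide, 8 mm thick, lying flat along the bed between the pins with its ring overhanging the far edge of the fixture; its upper face is about 28 mm above the table. Origin: middle of its length, underside.
- marker: bystander, loose: black marker pen lying flat by the near edge of the fixture, 16x126x16 mm. Origin: middle of its underside.
- nipper_red: bystander, loose: pliers with red handles lying flat, 44x148x12 mm. Origin: middle of its underside.
- polish_tin: bystander, loose: round tin with a blue lid, 69 mm wide, 28 mm tall. Origin: middle of its underside.
- screw_tin: bystander, loose: round white tub, 51 mm wide, 42 mm tall. Origin: middle of its underside.

How it is judged:
On the way, in this order (a step that is already met when the one before it is completed fails the run):
1. the strap lies over the blank against its stop, the lever still up (value of joint strap below 0.07 rad and value of joint lever below 0.35 rad), for 0.2 s.
2. the cam lever is pressed fully down (value of joint lever above 0.7 rad), for 0.2 s.
At the end, for the whole second after the job is handed in: the strap within 0.08 rad of its stop, the cam lever within 0.10 rad of fully down, the foot pressing on the blank with over 2 N, the blank at rest within 10 mm of where it lay (value of joint strap below 0.08 rad and value of joint lever above 0.7 rad and contact force between foot and shear_blank above 2 N and distance of shear_blank from where it was at the start of the episode below 0.01 m and linear speed of shear_blank below 0.01 m/s); the robot touches nothing.
It fails at once if the lever is pressed down before the strap is over the blank (value of joint lever above 0.4 rad and value of joint strap above 0.12 rad).
It fails at once if the blank is pushed out of place or lifted by over 15 mm (distance of shear_blank from where it was at the start of the episode above 0.015 m).
It fails at once if a bystander is lifted or moved by over 25 mm (distance of any of marker, nipper_red, polish_tin, screw_tin from where it was at the start of the episode above 0.025 m).
It also fails if it takes over 43 s, if anything falls off the work surface, if the arm or the gripper's body presses on something with over 40 N, if the wrist force passes 120 N, or if a joint passes its speed limit or range.

## Working session

There is one attempt and no reset: what is moved stays moved. The work goes in short steps, Python scripts to look and compute and a shell command to move; the robot and the scene stay as the last step left them, time stands still between calls to the robot, and variables do not carry over. Pictures are saved under pics/ and viewed, and the job is handed in when it is done.

```bash
ls; mkdir -p pics
python3 - <<'E'
from station import ctrl
import cv2
print(ctrl.state())
for n in ["scene","side","wrist"]:
    r=ctrl.read_camera(n); cv2.imwrite(f"pics/{n}0.png",r["pixels"][:,:,::-1])
    print(n,r["mtx"],r["xyz"],r["orientation"])
E
```

```text
pics
{'clock': 0.0, 'joint_pos': array([-1.05610014e-01,  4.91608556e-01,  1.55945233e+00,  1.15414708e-06,
        1.09169122e+00, -1.05595666e-01]), 'qd': array([-0.00051544, -0.00125579,  0.0009589 , -0.00013302,  0.00117765,
        0.00055388]), 'joint_torque': array([-2.53899279e-04, -6.18447447e+01, -2.61596632e+01, -1.41405640e-04,
        4.01603000e-03, -9.44706159e-06]), 'eef_pos': array([6.24798889e-01, 3.80262861e-05, 2.49696290e-01]), 'ee_rot': array([ 7.07111923e-01,  7.07101401e-01, -3.64037690e-04, -4.51176090e-04]), 'ft_force': array([ 0.32227118,  1.22350523, -1.02641471]), 'moment': array([0.03128207, 0.03825252, 0.05995323]), 'opening': 0.08583689899923955}
scene [[519.88813076   0.         278.71835519]
 [  0.         519.88813076 207.43789987]
 [  0.           0.           1.        ]] [-0.01013823 -0.57459654  0.66521148] [ 0.82209949 -0.38719842  0.18698132 -0.373186  ]
side [[451.70713859   0.         282.65445627]
 [  0.         451.70713859 203.56036057]
 [  0.           0.           1.        ]] [ 0.13658252 -0.7740031   0.59754649] [ 0.85744119 -0.22283159  0.12300184 -0.44722615]
wrist [[303.15248103   0.         276.65424782]
 [  0.         303.15248103 203.18032508]
 [  0.           0.           1.        ]] [0.62545554 0.07300465 0.37308995] [ 9.89520937e-01  7.59751303e-05 -4.91001871e-04  1.44388603e-01]
```

View pics/scene0.png

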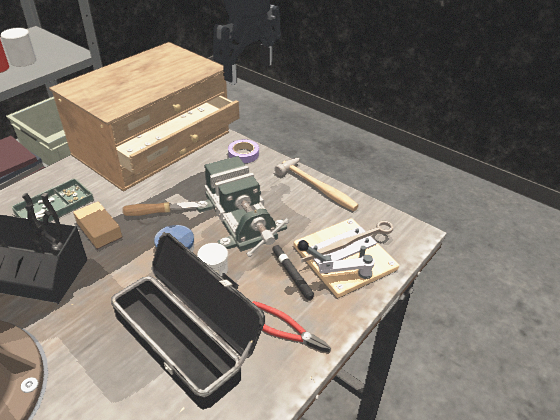

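View pics/side0.png

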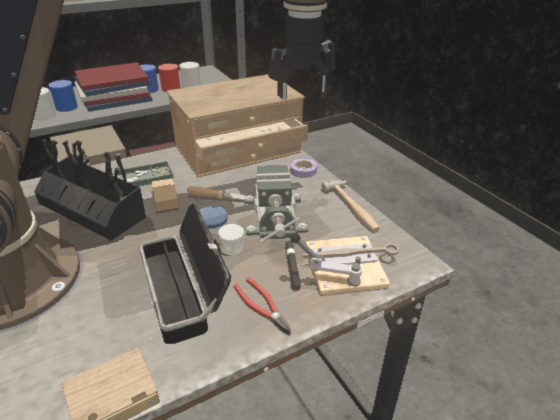

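View pics/wrist0.png

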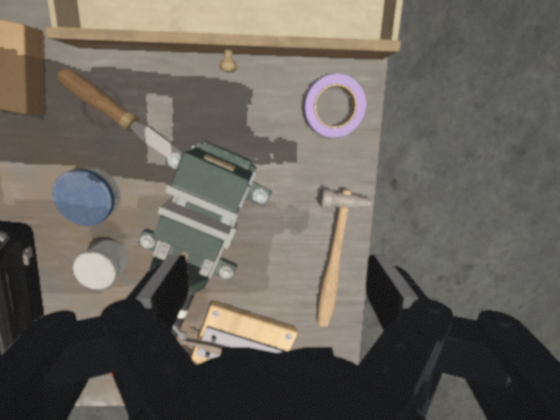

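Run:
```python
import cv2
a=cv2.imread("pics/scene0.png")[205:305,270:410]; cv2.imwrite("pics/sc_c.png",cv2.resize(a,None,fx=5.6,fy=5.6,interpolation=cv2.INTER_CUBIC))
a=cv2.imread("pics/side0.png")[215:305,280:410]; cv2.imwrite("pics/si_c.png",cv2.resize(a,None,fx=6,fy=6,interpolation=cv2.INTER_CUBIC))
```

```text
(no output)
```

View pics/sc_c.png

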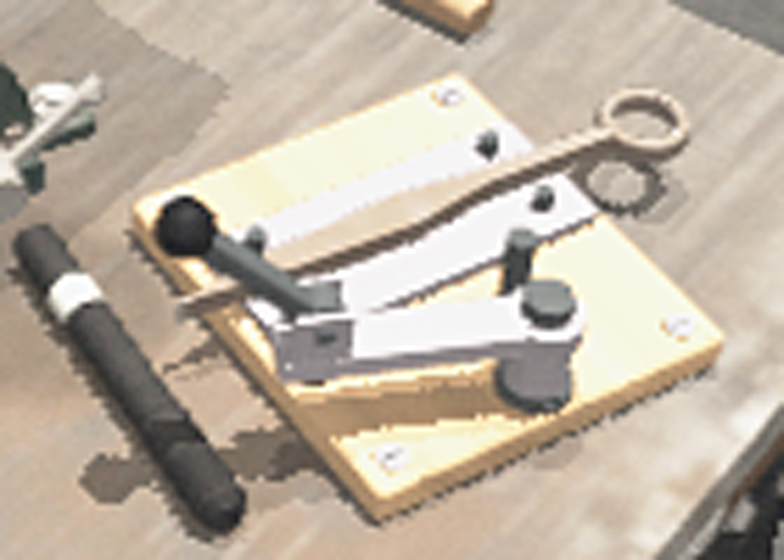

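View pics/si_c.png

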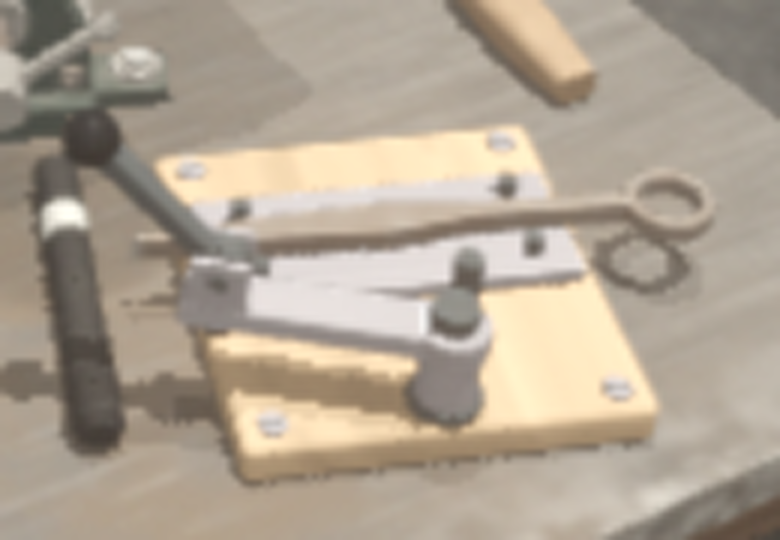

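```bash
cat > h.py <<'E'
import numpy as np
from scipy.spatial.transform import Rotation as R
from scipy.optimize import least_squares
def proj(cam,p):
    K,t,q=cam; c=(np.atleast_2d(p)-t)@R.from_quat(q).as_matrix()
    return (c[:,:2]/c[:,2:])*[K[0],K[0]]+[K[1],K[2]]
CAM={"scene":((519.888,278.718,207.438),np.array([-0.01013823,-0.57459654,0.66521148]),[0.82209949,-0.38719842,0.18698132,-0.373186]),
"side":((451.707,282.654,203.56),np.array([0.13658252,-0.7740031,0.59754649]),[0.85744119,-0.22283159,0.12300184,-0.44722615])}
def pts(s,l):
    d=np.array([-np.sin(s),np.cos(s)]); piv=np.array([0,-.057])
    e=piv+.07*d; a=.80-l
    k=e+.058*np.cos(a)*d
    return np.array([*piv,.046]),np.array([*e,.046]),np.array([*k,.056+.058*np.sin(a)])
def toW(f,P):
    P=np.atleast_2d(P).copy(); c,s=np.cos(f[2]),np.sin(f[2])
    P[:,:2]=P[:,:2]@np.array([[c,s],[-s,c]])+f[:2]; return P
E
cat > fit.py <<'E'
from h import *
sc=np.array([[135,208],[457,75],[722,343],[378,498],[548,296],[187,225]])/5.6+[270,205]-.4
si=np.array([[157,160],[525,128],[657,410],[242,458],[457,305],[92,137]])/6+[280,215]-.4
def model(v):
    piv,e,k=pts(v[3],v[4])
    P=[[-.065,.07,.014],[.065,.07,.014],[.065,-.07,.014],[-.065,-.07,.014],[0,-.057,.053],k]
    return toW(v,np.array(P))
def res(v):
    P=model(v); return np.r_[(proj(CAM["scene"],P)-sc).ravel(),(proj(CAM["side"],P)-si).ravel()]
r=least_squares(res,[.6,-.25,0,1.1,.05]); v=r.x
print(v,np.degrees(v[2])); print(r.fun.reshape(2,-1,2).round(1).tolist())
print(toW(v,np.array(pts(v[3],v[4]))).round(4)); print("goal",toW(v,np.array(pts(0,v[4]))).round(4),toW(v,np.array(pts(0,.8))).round(4))
print("stop",toW(v,np.array([[.014,-.027,.044]])))
E
python3 fit.py
```

```text
[ 0.56659339 -0.2709112  -0.36791791  1.21090741 -0.01500363] -21.08014340344107
[[[-1.3, -1.1], [0.2, -0.6], [1.0, -0.6], [-0.1, 0.3], [0.0, 0.4], [-0.1, 0.1]], [[-0.7, -0.3], [-0.1, -0.3], [0.9, 0.9], [-0.2, -0.1], [-0.3, 0.8], [0.2, 0.0]]]
[[ 0.5461 -0.3241  0.046 ]
 [ 0.4938 -0.2775  0.046 ]
 [ 0.4641 -0.2511  0.0982]]
goal [[ 0.5461 -0.3241  0.046 ]
 [ 0.5713 -0.2588  0.046 ]
 [ 0.5856 -0.2217  0.0982]] [[ 0.5461 -0.3241  0.046 ]
 [ 0.5713 -0.2588  0.046 ]
 [ 0.5921 -0.2047  0.056 ]]
stop [[ 0.56994531 -0.30113974  0.044     ]]
```

```bash
cat >> h.py <<'E'
F=np.array([0.56659,-0.27091,-0.36792])
def wp(s,r,gap,z,half=.0145):
    "TCP world pose beside the strap at angle s, radius r, gap from finger back to strap"
    d=np.array([-np.sin(s),np.cos(s)]); t=np.array([np.cos(s),np.sin(s)])
    p=np.array([0,-.057])+r*d-t*(.009+half+gap)
    return toW(F,np.array([[*p,z]]))[0], s+F[2]-0.0  # world yaw of tangent = s+yaw
def rows(cur_p,cur_q,targets):
    "targets: list of (pos,yaw of tool y)"
    R0=R.from_quat(cur_q); out=[]
    for p,y in targets:
        ty=np.array([np.cos(y),np.sin(y),0]); tz=np.array([0,0,-1.]); tx=np.cross(ty,tz)
        Rt=R.from_matrix(np.c_[tx,ty,tz])
        out.append([list(np.round(R0.inv().apply(p-cur_p),4)),list(np.round((R0.inv()*Rt).as_rotvec(degrees=True),1))])
    return out
def tri(a,b):
    "a px in scene, b px in side"
    A=[];B=[]
    for n,u in (("scene",a),("side",b)):
        K,t,q=CAM[n]; d=R.from_quat(q).apply([(u[0]-K[1])/K[0],(u[1]-K[2])/K[0],1]); d/=np.linalg.norm(d)
        M=np.eye(3)-np.outer(d,d); A.append(M);B.append(M@t)
    return np.linalg.lstsq(np.vstack(A),np.hstack(B),rcond=None)[0]
E
python3 - <<'E'
from h import *
from station import ctrl
s=ctrl.state()
for t in (wp(1.21,.042,.012,.16),wp(1.21,.042,.012,.053)): print(t, rows(s["eef_pos"],s["ee_rot"],[t]))
for a,b in (((287,222),(305,230)),((265,238),(279,225)),((243,165),(272,168)),((262,205),(296,182))): print(tri(a,b))
E
```

```text
(array([ 0.49111535, -0.32261115,  0.16      ]), np.float64(0.8420799999999999)) [[[np.float64(-0.3227), np.float64(-0.1337), np.float64(0.09)], [np.float64(-0.0), np.float64(-0.0), np.float64(-48.2)]]]
(array([ 0.49111535, -0.32261115,  0.053     ]), np.float64(0.8420799999999999)) [[[np.float64(-0.3227), np.float64(-0.1336), np.float64(0.197)], [np.float64(-0.0), np.float64(-0.0), np.float64(-48.2)]]]
[ 0.55259273 -0.15127369  0.01896558]
[ 0.47607901 -0.16635769  0.05845064]
[ 0.50723623 -0.08858864  0.14633998]
[ 0.51559405 -0.13787566  0.11235818]
```

```bash
python3 -m creep '[[[-0.032,-0.013,0],[0,0,-5]],[[-0.064,-0.026,0],[0,0,-10]],[[-0.096,-0.039,0],[0,0,-15]],[[-0.128,-0.052,0],[0,0,-20]],[[-0.16,-0.066,0],[0,0,-25]]]' 1 20
python3 - <<'E'
from h import *
from station import ctrl
s=ctrl.state(); print(s["clock"],s["qd"].round(2),s["opening"])
print(rows(s["eef_pos"],s["ee_rot"],[wp(1.21,.042,.012,.16)]))
E
```

```text
clock: 0.57
eef_pos: [0.5582, -0.1612, 0.2501]
ee_rot: [0.535, 0.845, 0.0, -0.0]
ft_force: [0.6, 0.3, 0.3]
opening: 0.0257
0.5667 [-0.73 -0.09  0.16 -0.   -0.07 -1.76] 0.025749039499891987
[[[np.float64(-0.1173), np.float64(-0.1296), np.float64(0.0901)], [np.float64(-0.0), np.float64(-0.0), np.float64(-23.0)]]]
```

```bash
python3 -m creep '[[[-0.025,-0.026,0],[0,0,-5]],[[-0.05,-0.052,0],[0,0,-10]],[[-0.075,-0.078,0.03],[0,0,-15]],[[-0.1,-0.105,0.06],[0,0,-20]],[[-0.1173,-0.1296,0.09],[0,0,-23]]]' 1
python3 -m creep '[[[0,0,0],[0,0,0]],[[0,0,0],[0,0,0]],[[0,0,0],[0,0,0]],[[0,0,0],[0,0,0]],[[0,0,0],[0,0,0]]]'
python3 - <<'E'
from h import *
from station import ctrl
import cv2
s=ctrl.state(); print(s["clock"],s["opening"])
print(rows(s["eef_pos"],s["ee_rot"],[wp(1.21,.042,.012,.053)]))
for n in ("scene","side"): 
    im=ctrl.read_camera(n)["pixels"][:,:,::-1]; cv2.imwrite(f"pics/{n}1.png",cv2.resize(im[130:310,250:450],None,fx=3.3,fy=3.3,interpolation=cv2.INTER_CUBIC))
    print(n,(proj(CAM[n],s["eef_pos"]+[0,0,-.019])-[250,130])*3.3)
E
```

```text
clock: 0.98
eef_pos: [0.4946, -0.3154, 0.1681]
ee_rot: [0.356, 0.934, -0.0, 0.001]
ft_force: [-0.3, 0.2, -1.0]
opening: -0.0
clock: 1.4
eef_pos: [0.496, -0.3128, 0.1696]
ee_rot: [0.358, 0.934, -0.0, 0.001]
ft_force: [-0.3, 0.3, -0.0]
opening: 0.0
1.4 4.7847647339496554e-06
[[[np.float64(-0.0027), np.float64(-0.0106), np.float64(0.1166)], [np.float64(0.0), np.float64(0.1), np.float64(-0.2)]]]
scene [[334.70042469 319.5482268 ]]
side [[272.32318168 321.52109717]]
```

View pics/scene1.png

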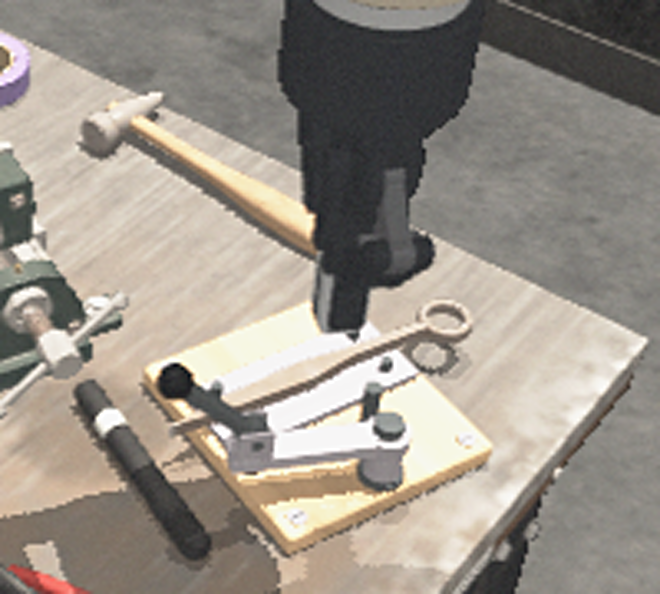

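View pics/side1.png

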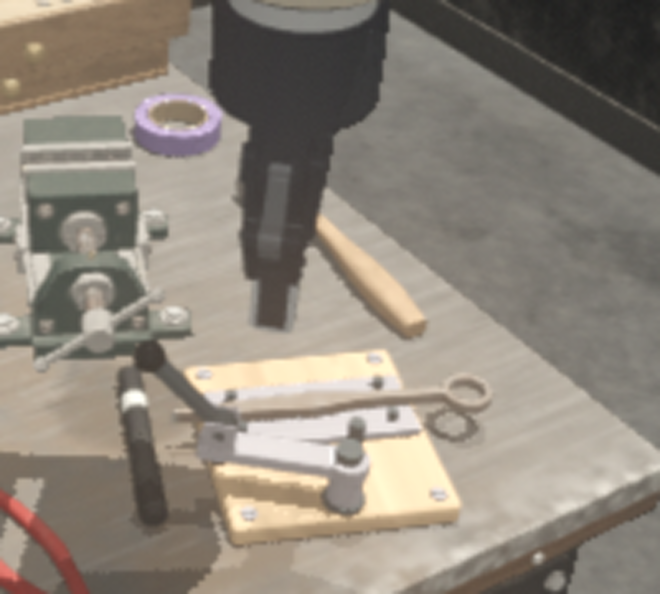

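```bash
python3 -m creep '[[[-0.003,-0.011,0.02],[0,0,0]],[[-0.003,-0.011,0.05],[0,0,0]],[[-0.003,-0.011,0.08],[0,0,0]],[[-0.003,-0.011,0.1],[0,0,0]],[[-0.003,-0.011,0.115],[0,0,0]]]'
python3 -m creep '[[[0,0,0],[0,0,0]],[[0,0,0],[0,0,0]],[[0,0,0],[0,0,0]],[[0,0,0],[0,0,0]],[[0,0,0],[0,0,0]]]'
python3 - <<'E'
from h import *
from station import ctrl
import cv2
s=ctrl.state(); print(s["clock"],s["ft_force"])
w=wp(1.21,.042,.012,.053);print(w,s["eef_pos"])
for n in ("scene","side"): 
    im=ctrl.read_camera(n)["pixels"][:,:,::-1]; cv2.imwrite(f"pics/{n}2.png",cv2.resize(im[190:310,250:410],None,fx=4,fy=4,interpolation=cv2.INTER_CUBIC))
for k in range(4):
  ss=[1.21-.35*k-.07*(i+1) for i in range(5)]
  print([ (wp(a,.042,.0,.053)[0].round(4),np.degrees(wp(a,.042,.0,.053)[1]).round(1)) for a in ss[-1:]])
print(rows(s["eef_pos"],s["ee_rot"],[wp(1.21,.042,.002,.054)]+[wp(1.21-.075*i,.042,0,.054) for i in range(1,5)]))
E
```

```text
clock: 1.92
eef_pos: [0.49, -0.323, 0.0519]
ee_rot: [0.358, 0.934, 0.0, -0.001]
ft_force: [-0.5, 0.3, 0.5]
opening: -0.0
clock: 2.33
eef_pos: [0.4905, -0.324, 0.0547]
ee_rot: [0.358, 0.934, -0.0, 0.001]
ft_force: [-0.4, 0.8, 0.0]
opening: -0.0003
2.3333 [-0.38860597  0.78840489  0.04431883]
(array([ 0.49111535, -0.32261115,  0.053     ]), np.float64(0.8420799999999999)) [ 0.49047306 -0.32398358  0.05470433]
[(array([ 0.5055, -0.2982,  0.053 ]), np.float64(28.2))]
[(array([ 0.5169, -0.2858,  0.053 ]), np.float64(8.1))]
[(array([ 0.5318, -0.2781,  0.053 ]), np.float64(-11.9))]
[(array([ 0.5484, -0.276 ,  0.053 ]), np.float64(-32.0))]
[[[np.float64(0.0005), np.float64(0.0114), np.float64(0.0007)], [np.float64(0.0), np.float64(0.1), np.float64(-0.2)]], [[np.float64(0.0021), np.float64(0.0167), np.float64(0.0007)], [np.float64(0.0), np.float64(0.1), np.float64(4.1)]], [[np.float64(0.0036), np.float64(0.02), np.float64(0.0007)], [np.float64(0.0), np.float64(0.1), np.float64(8.4)]], [[np.float64(0.0047), np.float64(0.0234), np.float64(0.0007)], [np.float64(0.0), np.float64(0.1), np.float64(12.7)]], [[np.float64(0.0056), np.float64(0.0269), np.float64(0.0007)], [np.float64(0.0), np.float64(0.1), np.float64(16.9)]]]
```

View pics/scene2.png

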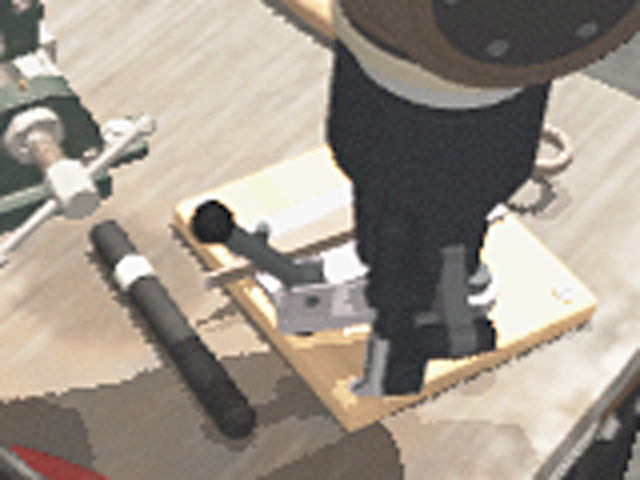

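View pics/side2.png

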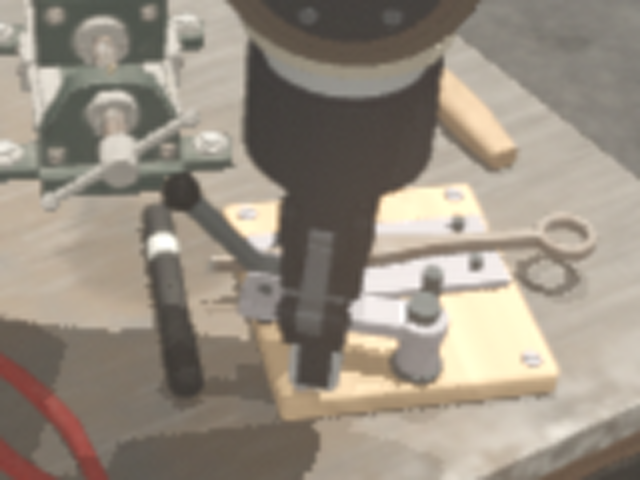

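```bash
python3 -m creep '[[[0.0005,0.011,0.0005],[0,0,0]],[[0.002,0.0167,0.0005],[0,0,4]],[[0.0036,0.02,0.0005],[0,0,8.4]],[[0.0047,0.0234,0.0005],[0,0,12.7]],[[0.0056,0.027,0.0005],[0,0,17]]]'
python3 - <<'E'
from h import *
from station import ctrl
import cv2
s=ctrl.state(); print(s["clock"],s["ft_force"],s["eef_pos"],wp(.91,.042,0,.054))
for n in ("scene","side"): 
    im=ctrl.read_camera(n)["pixels"][:,:,::-1]; cv2.imwrite(f"pics/{n}3.png",cv2.resize(im[190:310,250:410],None,fx=4,fy=4,interpolation=cv2.INTER_CUBIC))
print(rows(*wp(0,0,0,0)[:0],s["eef_pos"],s["ee_rot"],[wp(.91-.07*i,.042,0,.054) for i in range(1,6)]))
E
```

```text
clock: 2.85
eef_pos: [0.5042, -0.2994, 0.0532]
ee_rot: [0.494, 0.87, -0.0, -0.0]
ft_force: [-3.4, -2.3, 1.8]
opening: -0.0001
2.85 [-3.38475546 -2.34838121  1.80217099] [ 0.50418099 -0.29938541  0.05316583] (array([ 0.50428893, -0.30024074,  0.054     ]), np.float64(0.54208))
[[[np.float64(0.0008), np.float64(0.0026), np.float64(-0.0008)], [np.float64(-0.0), np.float64(0.0), np.float64(3.8)]], [[np.float64(0.0021), np.float64(0.0057), np.float64(-0.0008)], [np.float64(-0.0), np.float64(0.0), np.float64(7.8)]], [[np.float64(0.0032), np.float64(0.0089), np.float64(-0.0008)], [np.float64(-0.0), np.float64(0.0), np.float64(11.8)]], [[np.float64(0.0041), np.float64(0.0122), np.float64(-0.0008)], [np.float64(-0.0), np.float64(0.0), np.float64(15.8)]], [[np.float64(0.0048), np.float64(0.0155), np.float64(-0.0008)], [np.float64(-0.0), np.float64(0.0), np.float64(19.8)]]]
```

View pics/scene3.png

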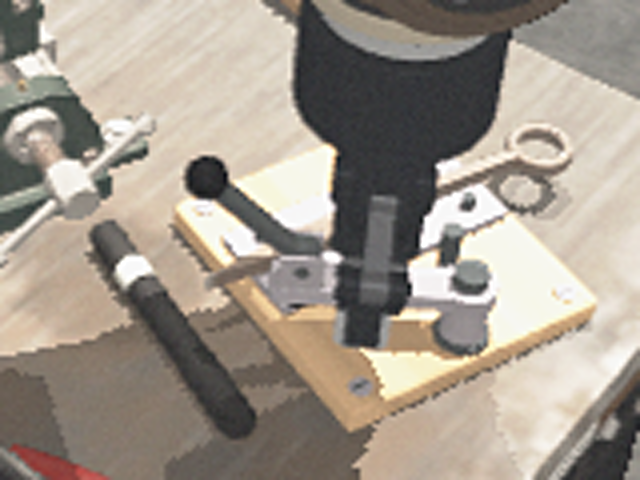

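Contact made (about 4 N), and the strap has started to swing: the knob moved to (205,177) in the crop. Continuing.

```bash
python3 -m creep '[[[0.001,0.0026,0],[0,0,4]],[[0.002,0.0057,0],[0,0,8]],[[0.0032,0.009,0],[0,0,12]],[[0.004,0.0122,0],[0,0,16]],[[0.0048,0.0155,0],[0,0,20]]]'
python3 - <<'E'
from h import *
from station import ctrl
s=ctrl.state(); print(s["clock"],s["ft_force"],s["eef_pos"],wp(.56,.042,0,.054),s["ee_rot"])
print(rows(s["eef_pos"],s["ee_rot"],[wp(.56-.07*i,.042,0,.054) for i in range(1,6)]))
E
```

```text
clock: 3.37
eef_pos: [0.5141, -0.287, 0.0528]
ee_rot: [0.636, 0.772, -0.0, -0.001]
ft_force: [-6.2, 1.4, 1.0]
opening: 0.0
3.3667 [-6.18267305  1.40840028  1.0198044 ] [ 0.51413116 -0.28698734  0.05280911] (array([ 0.51500284, -0.287354  ,  0.054     ]), np.float64(0.19208000000000003)) [ 6.36179311e-01  7.71540259e-01 -1.15045042e-04 -1.22430466e-03]
[[[np.float64(0.001), np.float64(0.0038), np.float64(-0.0012)], [np.float64(-0.1), np.float64(-0.1), np.float64(4.0)]], [[np.float64(0.0023), np.float64(0.0069), np.float64(-0.0012)], [np.float64(-0.1), np.float64(-0.1), np.float64(8.0)]], [[np.float64(0.0035), np.float64(0.0101), np.float64(-0.0012)], [np.float64(-0.1), np.float64(-0.1), np.float64(12.0)]], [[np.float64(0.0043), np.float64(0.0133), np.float64(-0.0012)], [np.float64(-0.1), np.float64(-0.1), np.float64(16.0)]], [[np.float64(0.005), np.float64(0.0166), np.float64(-0.0012)], [np.float64(-0.1), np.float64(-0.1), np.float64(20.0)]]]
```

```bash
python3 -m creep '[[[0.001,0.0038,-0.001],[0,0,4]],[[0.0023,0.007,-0.001],[0,0,8]],[[0.0035,0.01,-0.001],[0,0,12]],[[0.0043,0.0133,-0.001],[0,0,16]],[[0.005,0.0166,-0.001],[0,0,20]]]'
python3 - <<'E'
from h import *
from station import ctrl
import cv2
s=ctrl.state(); print(s["clock"],s["ft_force"],s["eef_pos"],wp(.21,.042,0,.054),s["ee_rot"])
for n in ("scene","side"): 
    im=ctrl.read_camera(n)["pixels"][:,:,::-1]; cv2.imwrite(f"pics/{n}4.png",cv2.resize(im[190:310,250:410],None,fx=4,fy=4,interpolation=cv2.INTER_CUBIC))
print(rows(s["eef_pos"],s["ee_rot"],[wp(.21-.05*i,.042,0,.054) for i in range(1,6)]))
E
```

```text
clock: 3.78
eef_pos: [0.5294, -0.2785, 0.0537]
ee_rot: [0.76, 0.649, -0.0, -0.002]
ft_force: [-4.2, 4.7, 1.5]
opening: -0.0
3.7833 [-4.24437618  4.71027807  1.46240751] [ 0.52940001 -0.27854961  0.05365828] (array([ 0.52948603, -0.27892233,  0.054     ]), np.float64(-0.15792000000000003)) [ 7.60476405e-01  6.49363566e-01 -3.32601107e-04 -1.57687189e-03]
[[[np.float64(0.0008), np.float64(0.0023), np.float64(-0.0003)], [np.float64(-0.2), np.float64(-0.1), np.float64(2.9)]], [[np.float64(0.0018), np.float64(0.0045), np.float64(-0.0004)], [np.float64(-0.2), np.float64(-0.1), np.float64(5.8)]], [[np.float64(0.0027), np.float64(0.0067), np.float64(-0.0004)], [np.float64(-0.2), np.float64(-0.1), np.float64(8.6)]], [[np.float64(0.0035), np.float64(0.009), np.float64(-0.0004)], [np.float64(-0.2), np.float64(-0.1), np.float64(11.5)]], [[np.float64(0.0041), np.float64(0.0113), np.float64(-0.0004)], [np.float64(-0.2), np.float64(-0.1), np.float64(14.4)]]]
```

View pics/scene4.png

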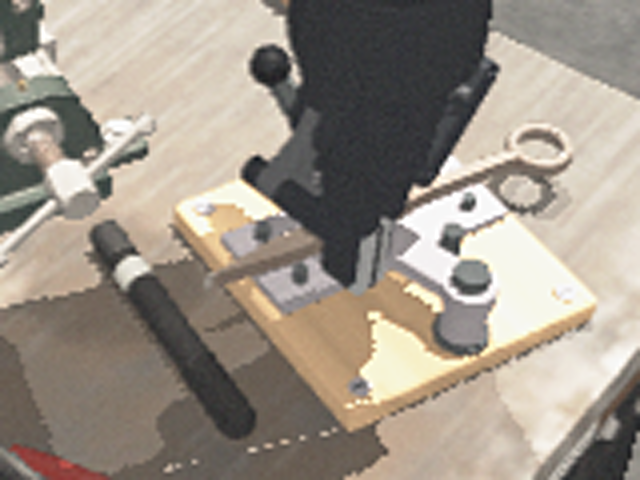

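View pics/side4.png

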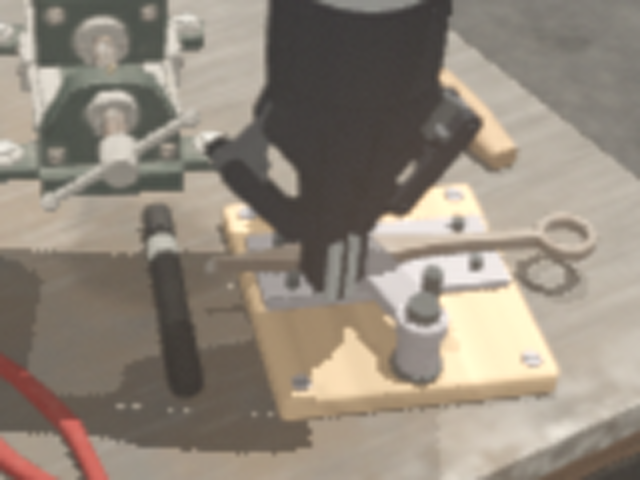

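```bash
python3 -m creep '[[[0.001,0.0023,0],[0,0,3]],[[0.0018,0.0045,0],[0,0,6]],[[0.0027,0.0067,0],[0,0,9]],[[0.0035,0.009,0],[0,0,12]],[[0.0035,0.0105,0],[0,0,12]]]'
python3 - <<'E'
from h import *
from station import ctrl
s=ctrl.state(); print(s["clock"],s["ft_force"],s["eef_pos"],wp(0,.042,0,.054),s["ee_rot"])
print(rows(s["eef_pos"],s["ee_rot"],[wp(0,.042,0,.054)]))
E
```

```text
clock: 4.3
eef_pos: [0.5406, -0.277, 0.0538]
ee_rot: [0.824, 0.567, -0.0, -0.001]
ft_force: [-2.8, 5.0, 1.6]
opening: -0.0001
4.3 [-2.8256651   4.97641689  1.60124788] [ 0.54059574 -0.27704397  0.05377399] (array([ 0.53926755, -0.27645379,  0.054     ]), np.float64(-0.36792)) [ 8.23732982e-01  5.66977010e-01 -2.09504552e-04 -1.00024911e-03]
[[[np.float64(0.0001), np.float64(-0.0015), np.float64(-0.0002)], [np.float64(-0.1), np.float64(-0.0), np.float64(0.2)]]]
```

```bash
python3 -m creep '[[[0,0.001,0],[0,0,0]],[[0,0.002,0],[0,0,0]],[[0,0.003,0],[0,0,0]],[[0,0.003,0],[0,0,0]],[[0,0.003,0],[0,0,0]]]'
python3 - <<'E'
from h import *
from station import ctrl
import cv2
s=ctrl.state(); print(s["clock"],s["ft_force"],rows(s["eef_pos"],s["ee_rot"],[wp(0,.042,0,.054)]))
for n in ("scene","side"): 
    im=ctrl.read_camera(n)["pixels"][:,:,::-1]; cv2.imwrite(f"pics/{n}5.png",cv2.resize(im[190:310,250:410],None,fx=4,fy=4,interpolation=cv2.INTER_CUBIC))
E
```

```text
clock: 4.72
eef_pos: [0.5425, -0.2778, 0.0537]
ee_rot: [0.823, 0.568, -0.001, -0.002]
ft_force: [-6.6, 6.2, 2.6]
opening: 0.0002
4.7167 [-6.56274757  6.18182402  2.55067618] [[[np.float64(0.0001), np.float64(-0.0035), np.float64(-0.0003)], [np.float64(-0.2), np.float64(-0.1), np.float64(0.3)]]]
```

View pics/side5.png

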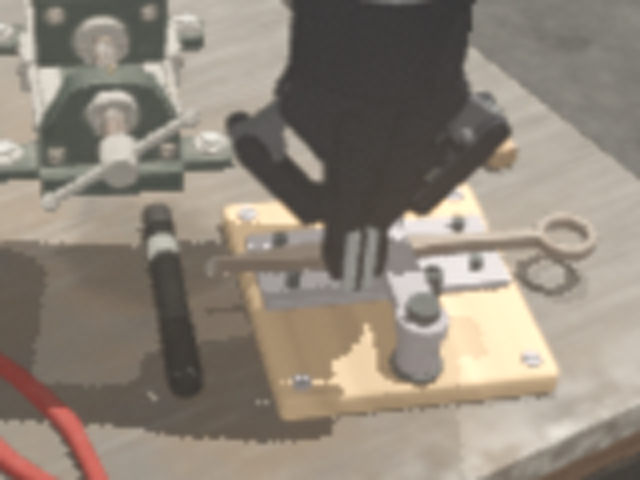

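```bash
python3 -m creep '[[[0,0.001,0],[0,0,0]],[[0,0.002,0],[0,0,0]],[[0,0.003,0],[0,0,0]],[[0,0.003,0],[0,0,0]],[[0,0.003,0],[0,0,0]]]'
python3 - <<'E'
from h import *
from station import ctrl
s=ctrl.state(); print(s["clock"],s["ft_force"],rows(s["eef_pos"],s["ee_rot"],[wp(0,.042,0,.054)]))
E
```

```text
clock: 5.23
eef_pos: [0.5431, -0.2779, 0.0535]
ee_rot: [0.823, 0.568, -0.002, -0.005]
ft_force: [-18.8, 8.7, 11.6]
opening: -0.0001
5.2333 [-18.75275481   8.68859843  11.56584298] [[[np.float64(-0.0001), np.float64(-0.0041), np.float64(-0.0005)], [np.float64(-0.6), np.float64(-0.1), np.float64(0.4)]]]
```

```bash
python3 -m creep '[[[0,-0.005,0],[0,0,0]],[[0,-0.012,0],[0,0,0]],[[0,-0.022,0],[0,0,0]],[[0,-0.028,0],[0,0,0]],[[0,-0.03,0],[0,0,0]]]'
python3 -m creep '[[[0,0,-0.02],[0,0,0]],[[0,-0.02,-0.05],[0,0,0]],[[0,-0.04,-0.08],[0,0,0]],[[0,-0.07,-0.11],[0,0,0]],[[0,-0.1,-0.14],[0,0,0]]]'
python3 - <<'E'
from h import *
from station import ctrl
import cv2
s=ctrl.state(); print(s["clock"],s["ft_force"],s["eef_pos"])
for n,(y,x) in (("scene",(205,270)),("side",(215,280))): 
    im=ctrl.read_camera(n)["pixels"][:,:,::-1]; cv2.imwrite(f"pics/{n}_6.png",im);cv2.imwrite(f"pics/{n}6.png",cv2.resize(im[y-20:y+100,x:x+140],None,fx=5,fy=5,interpolation=cv2.INTER_CUBIC))
E
```

```text
clock: 5.65
eef_pos: [0.518, -0.2692, 0.0541]
ee_rot: [0.824, 0.567, 0.0, 0.0]
ft_force: [-0.7, 0.0, -0.4]
opening: 0.0002
clock: 6.07
eef_pos: [0.4255, -0.2336, 0.194]
ee_rot: [0.824, 0.567, 0.0, 0.0]
ft_force: [0.7, -0.4, -0.1]
opening: 0.0002
6.0667 [ 0.65245998 -0.36526315 -0.13520022] [ 0.42549892 -0.23359447  0.19395406]
```

View pics/scene6.png

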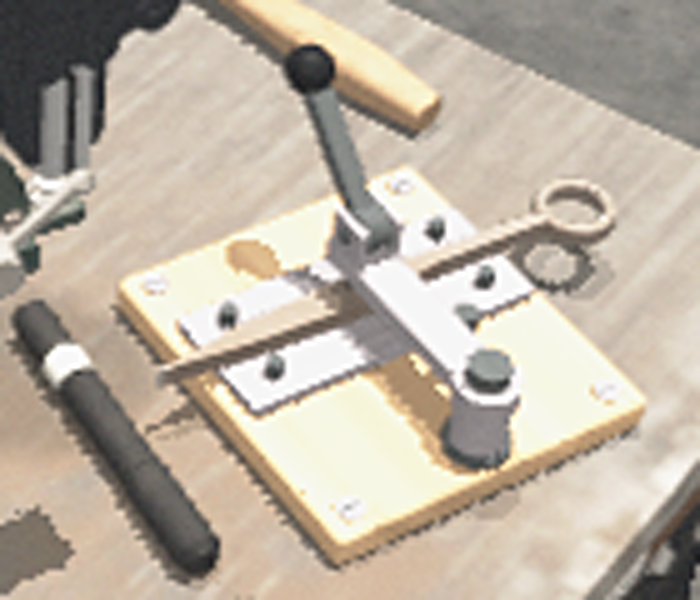

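View pics/side6.png

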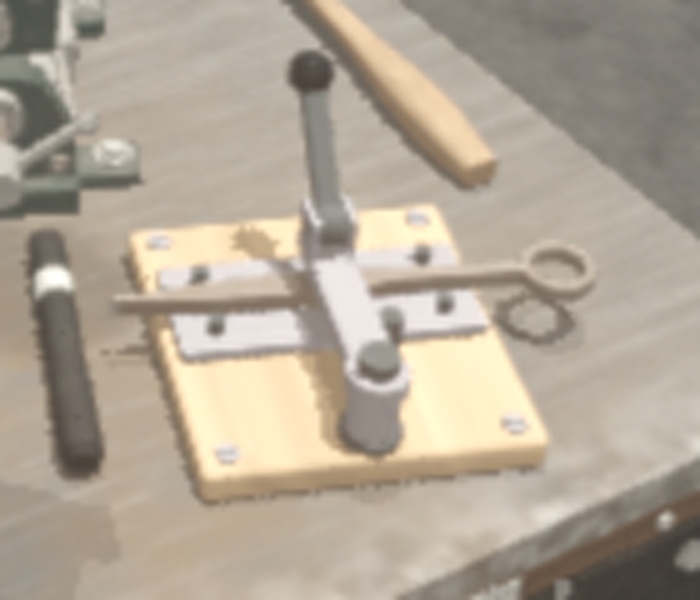

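Run:
```python
from h import *
from station import ctrl
a=np.array([311,68])/5+[270,185]-.4; b=np.array([311,73])/5+[280,195]-.4
print("knob",tri(a,b))
na=np.array([490,362])/5+[270,185]-.4; nb=np.array([378,350])/5+[280,195]-.4
print("nut top",tri(na,nb), toW(F,np.array([[0,-.057,.053]])))
r=least_squares(lambda v:np.r_[proj(CAM["scene"],toW(F,pts(*v)[2][None]))[0]-a,proj(CAM["side"],toW(F,pts(*v)[2][None]))[0]-b],[0,0]);print(r.x,r.fun)
s=ctrl.state()
f=lambda fy,z:(toW(F,np.array([[0,fy,z]]))[0],F[2])
# knob fy at open .013+.0403 ; down .071
print(rows(s["eef_pos"],s["ee_rot"],[f(.06,.194),f(.062,.150),f(.062,.084)]))
```

```text
knob [ 0.58516622 -0.22160088  0.0994788 ]
nut top [ 0.54395882 -0.32498869  0.05792278] [[ 0.5460885  -0.32409542  0.053     ]]
[ 0.00459193 -0.0355855 ] [0.17369138 0.54514709 0.0596308  0.3879894 ]
[[[np.float64(0.0756), np.float64(0.1461), np.float64(0.0036)], [np.float64(0.3), np.float64(0.1), np.float64(0.1)]], [[np.float64(0.0777), np.float64(0.1459), np.float64(0.0476)], [np.float64(0.3), np.float64(0.1), np.float64(0.1)]], [[np.float64(0.0778), np.float64(0.1456), np.float64(0.1136)], [np.float64(0.3), np.float64(0.1), np.float64(0.1)]]]
```

```bash
python3 -m creep '[[[0.014,0.028,0],[0,0,0]],[[0.029,0.056,0],[0,0,0]],[[0.044,0.085,0],[0,0,0]],[[0.06,0.115,0],[0,0,0]],[[0.0745,0.146,0],[0,0,0]]]'
python3 -m creep '[[[0,0,0.015],[0,0,0]],[[0,0,0.03],[0,0,0]],[[0,0,0.045],[0,0,0]],[[0,0,0.055],[0,0,0]],[[0,0,0.055],[0,0,0]]]'
python3 - <<'E'
from h import *
from station import ctrl
import cv2
s=ctrl.state(); print(s["clock"],s["ft_force"],s["eef_pos"])
def f(l,dz=0):
    a=.8-l; return (toW(F,np.array([[0,.013+.058*np.cos(a)+.002,.056+.058*np.sin(a)+.028+dz]]))[0],F[2])
for r in rows(s["eef_pos"],s["ee_rot"],[f(l) for l in (0,.2,.4,.6,.8)]):print(r)
for n in ("scene","side"): 
    im=ctrl.read_camera(n)["pixels"][:,:,::-1]; cv2.imwrite(f"pics/{n}7.png",cv2.resize(im[170:310,250:410],None,fx=4,fy=4,interpolation=cv2.INTER_CUBIC))
E
```

```text
clock: 6.58
eef_pos: [0.5914, -0.2163, 0.1924]
ee_rot: [0.824, 0.567, 0.0, 0.0]
ft_force: [0.2, -1.1, 0.1]
opening: 0.0001
clock: 7.0
eef_pos: [0.5889, -0.2164, 0.1353]
ee_rot: [0.824, 0.567, -0.001, -0.001]
ft_force: [-0.1, 0.0, -0.4]
opening: 0.0001
7.0 [-0.14924054  0.04119399 -0.4285828 ] [ 0.5888905  -0.21644037  0.13528398]
[[np.float64(-0.0034), np.float64(-0.0012), np.float64(0.0097)], [np.float64(-0.2), np.float64(-0.0), np.float64(0.1)]]
[[np.float64(0.004), np.float64(-0.0011), np.float64(0.0185)], [np.float64(-0.2), np.float64(-0.0), np.float64(0.1)]]
[[np.float64(0.0096), np.float64(-0.0011), np.float64(0.0287)], [np.float64(-0.2), np.float64(-0.0), np.float64(0.1)]]
[[np.float64(0.013), np.float64(-0.0011), np.float64(0.0398)], [np.float64(-0.2), np.float64(-0.0), np.float64(0.1)]]
[[np.float64(0.0141), np.float64(-0.001), np.float64(0.0513)], [np.float64(-0.2), np.float64(-0.0), np.float64(0.1)]]
```

View pics/scene7.png

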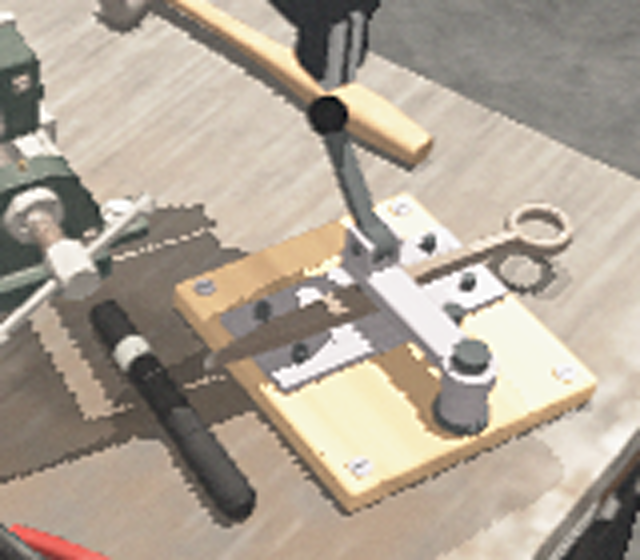

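View pics/side7.png

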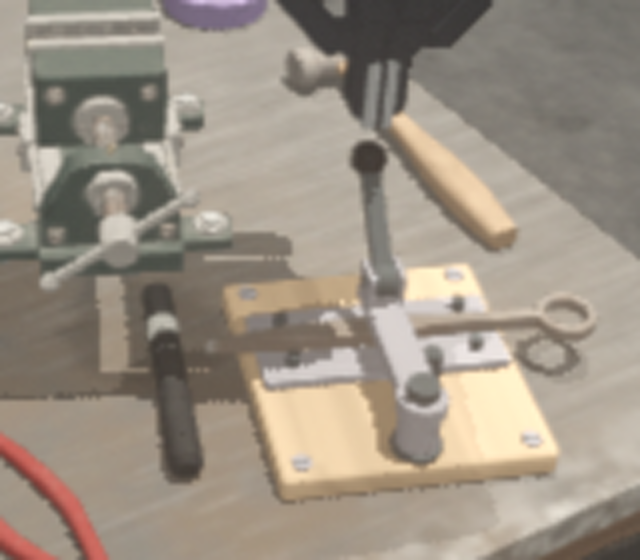

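```bash
python3 -m creep '[[[-0.002,-0.001,0.005],[0,0,0]],[[-0.002,-0.001,0.01],[0,0,0]],[[0.001,-0.001,0.015],[0,0,0]],[[0.004,-0.001,0.02],[0,0,0]],[[0.007,-0.001,0.025],[0,0,0]]]'
python3 - <<'E'
from h import *
from station import ctrl
s=ctrl.state(); print(s["clock"],s["ft_force"],s["eef_pos"])
def f(l,dz=0):
    a=.8-l; return (toW(F,np.array([[0,.013+.058*np.cos(a)+.002,.056+.058*np.sin(a)+.028+dz]]))[0],F[2])
for r in rows(s["eef_pos"],s["ee_rot"],[f(l) for l in (.4,.5,.6,.7,.8)]):print(r)
E
```

```text
clock: 7.52
eef_pos: [0.5916, -0.2091, 0.1137]
ee_rot: [0.824, 0.566, 0.001, 0.001]
ft_force: [1.7, 3.0, 5.4]
opening: 0.0003
7.5167 [1.7272166  3.01084008 5.43497155] [ 0.59164566 -0.2090592   0.11367323]
[[np.float64(0.0017), np.float64(-0.0011), np.float64(0.0071)], [np.float64(0.1), np.float64(-0.1), np.float64(0.1)]]
[[np.float64(0.0037), np.float64(-0.0012), np.float64(0.0125)], [np.float64(0.1), np.float64(-0.1), np.float64(0.1)]]
[[np.float64(0.0051), np.float64(-0.0012), np.float64(0.0182)], [np.float64(0.1), np.float64(-0.1), np.float64(0.1)]]
[[np.float64(0.006), np.float64(-0.0012), np.float64(0.0239)], [np.float64(0.1), np.float64(-0.1), np.float64(0.1)]]
[[np.float64(0.0062), np.float64(-0.0012), np.float64(0.0297)], [np.float64(0.1), np.float64(-0.1), np.float64(0.1)]]
```

Contact on the knob at about 5 N. Pressing on.

```bash
python3 -m creep '[[[0.002,-0.001,0.006],[0,0,0]],[[0.004,-0.001,0.012],[0,0,0]],[[0.005,-0.001,0.018],[0,0,0]],[[0.006,-0.001,0.023],[0,0,0]],[[0.006,-0.001,0.026],[0,0,0]]]'
python3 - <<'E'
from h import *
from station import ctrl
import cv2
s=ctrl.state(); print(s["clock"],s["ft_force"],s["eef_pos"])
for n in ("scene","side"): 
    im=ctrl.read_camera(n)["pixels"][:,:,::-1]; cv2.imwrite(f"pics/{n}8.png",cv2.resize(im[170:310,250:410],None,fx=4,fy=4,interpolation=cv2.INTER_CUBIC))
E
```

```text
clock: 7.93
eef_pos: [0.5922, -0.2034, 0.0865]
ee_rot: [0.824, 0.567, 0.0, 0.0]
ft_force: [0.5, 2.9, 4.0]
opening: -0.0005
7.9333 [0.49642049 2.89725074 3.97724761] [ 0.59224661 -0.2034228   0.08649409]
```

View pics/side8.png

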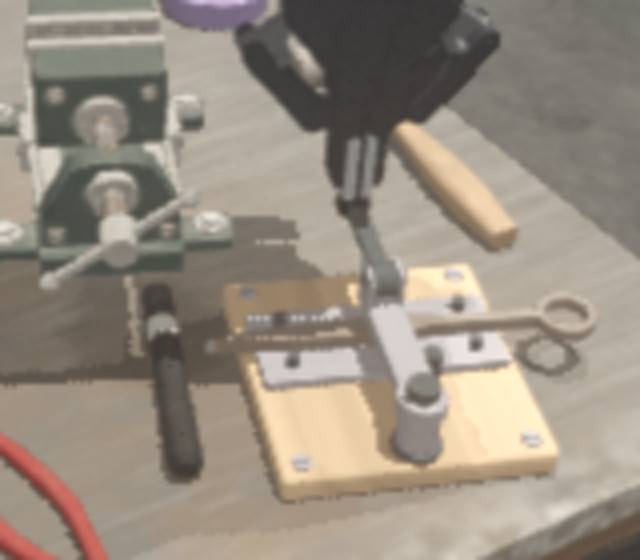

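```bash
python3 -m creep '[[[0,0,0.001],[0,0,0]],[[0,0,0.002],[0,0,0]],[[0,0,0.003],[0,0,0]],[[0,0,0.004],[0,0,0]],[[0,0,0.005],[0,0,0]]]'
```

```text
clock: 8.45
eef_pos: [0.5923, -0.2038, 0.0826]
ee_rot: [0.824, 0.566, 0.0, 0.0]
ft_force: [-0.9, 4.3, 14.4]
opening: -0.0
```

```bash
python3 -m creep '[[[0,0,0.001],[0,0,0]],[[0,0,0.002],[0,0,0]],[[0,0,0.002],[0,0,0]],[[0,0,0.002],[0,0,0]],[[0,0,0.002],[0,0,0]]]'
```

```text
clock: 8.87
eef_pos: [0.5925, -0.2038, 0.0818]
ee_rot: [0.824, 0.566, 0.001, 0.001]
ft_force: [-3.2, 5.5, 20.1]
opening: -0.0001
```

```bash
python3 -m creep '[[[0,0,-0.01],[0,0,0]],[[0,0,-0.03],[0,0,0]],[[0,0,-0.06],[0,0,0]],[[0,0,-0.09],[0,0,0]],[[0,0,-0.12],[0,0,0]]]'
python3 -m creep '[[[0.01,0,-0.02],[0,0,0]],[[0.03,0,-0.04],[0,0,0]],[[0.05,0,-0.05],[0,0,0]],[[0.07,0,-0.05],[0,0,0]],[[0.07,0,-0.05],[0,0,0]]]'
python3 - <<'E'
from h import *
from station import ctrl
import cv2
s=ctrl.state(); print(s["clock"],s["ft_force"],s["eef_pos"])
for n in ("scene","side"): 
    im=ctrl.read_camera(n)["pixels"][:,:,::-1]; cv2.imwrite(f"pics/{n}_9.png",im); cv2.imwrite(f"pics/{n}9.png",cv2.resize(im[185:305,270:410],None,fx=5,fy=5,interpolation=cv2.INTER_CUBIC))
    print(n,(proj(CAM[n],toW(F,np.array([pts(0,l)[2] for l in (.7,.8)])))-[270,185])*5)
E
```

```text
clock: 9.28
eef_pos: [0.5916, -0.204, 0.2009]
ee_rot: [0.824, 0.566, -0.0, -0.0]
ft_force: [0.7, 0.3, 0.8]
opening: 0.0002
clock: 9.7
eef_pos: [0.6178, -0.1362, 0.2506]
ee_rot: [0.824, 0.567, 0.0, 0.0]
ft_force: [0.6, 0.2, -0.3]
opening: 0.0002
9.7 [ 0.59582177  0.18211216 -0.2647921 ] [ 0.61784804 -0.13615359  0.25062658]
scene [[272.31530128 119.07725133]
 [270.63876623 130.86430671]]
side [[340.47965165 171.8703339 ]
 [339.11725617 183.07908135]]
```

View pics/scene9.png

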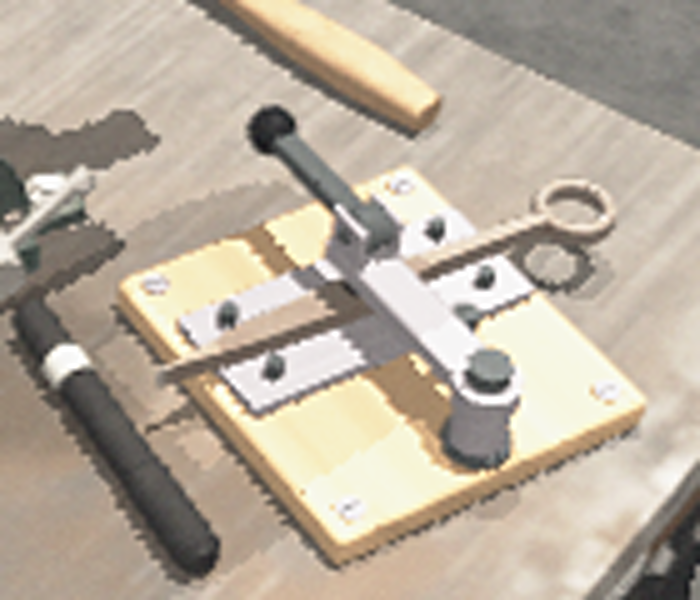

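View pics/side9.png

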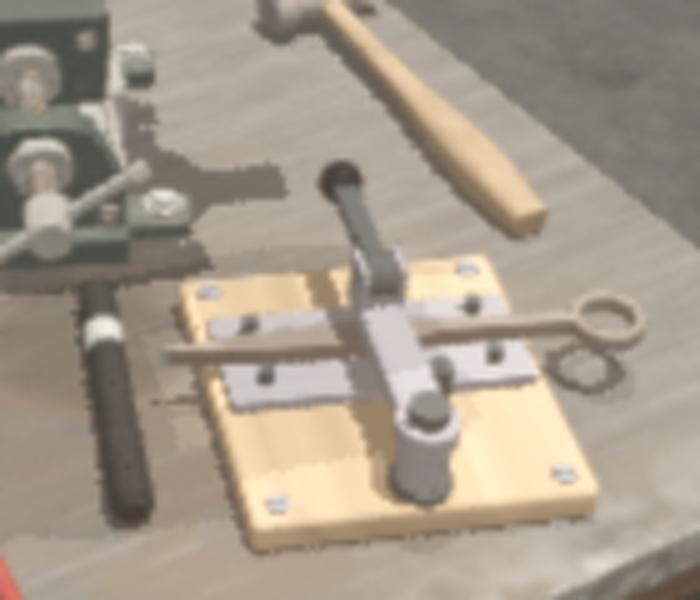

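View pics/scene_9.png

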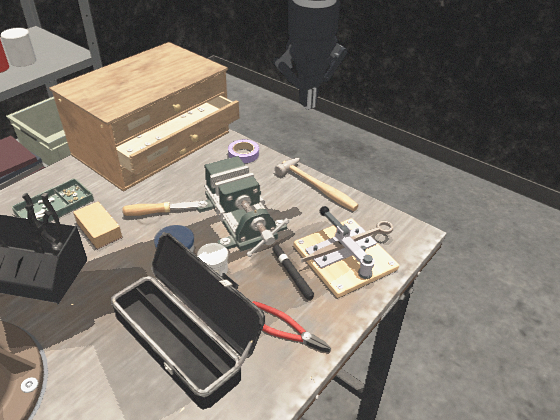

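```bash
python3 -m creep '[[[0,0,0],[0,0,0]],[[0,0,0],[0,0,0]],[[0,0,0],[0,0,0]],[[0,0,0],[0,0,0]],[[0,0,0],[0,0,0]]]'; python3 -c "
from station import ctrl; print(ctrl.finish_job())"
```

```text
clock: 10.22
eef_pos: [0.617, -0.1389, 0.2498]
ee_rot: [0.824, 0.566, -0.0, -0.0]
ft_force: [-0.4, 0.1, 0.4]
opening: 0.0
the job is handed in; nothing more can be done
None
```

The blank is clamped: I swung the strap round with the back of the shut fingers until it met its stop, then pressed the cam lever down on its knob and handed in at about 10 s. The hand-in gave no verdict.

- **Strap:** it stopped hard at about 20 N. The cameras then put it at about 0.005 rad, with the lever still up.
- **Lever:** it stopped hard at about 20 N. After I let go, the knob appeared at scene (271,130) and side (341,180) in the enlarged crops. Fully down should appear at (271,131) and (339,183). The scene view fits 0.80 rad; the side view alone reads slightly less, about 0.77 rad, which is still above the 0.7 needed.
- **Blank and bystanders:** in the last pictures the blank, marker, pliers and tins looked undisturbed. This was by eye, not measured.
- **Hand:** it finished clear, with the fingertips about 0.23 m above the table and no force at the wrist.
- **Not checked:** I couldn't measure the foot's force on the blank. I take it from the lever being at its end stop.

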